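Bridge a board carrier tray into the RF test bed

ROBOT

A 6-joint arm with a two-finger parallel gripper is mounted at the origin on the work surface. World frame = base frame: x ahead of the robot, y to its left, z up, the work surface at z = 0. Lengths are in mm, angles in rad, forces in N, time in s.
With the tool pointing down it reaches from about 300 to 775 mm from the base axis. Payload 14.6 kg.
Tool frame: the origin (TCP) lies where the fingers leave the gripper's body, on its centre line; the fingertips stand 73 mm ahead of it and the grasp point (between the pads) lies ahead of it (arm.pinch_z is the y of the grasp point in the tool frame, in mm); y points along the fingers, x is the direction in which the jaws open and shut, and the axes are right-handed (so a half turn about y gives the same grasp; the last joint's range is limited). The gripper opens to 85 mm and grips with 20 to 120 N. Pads are 22 mm wide; open, the fingers measure 114 mm over their backs; the gripper's body (76 mm by 85 mm) begins 54 mm behind the grasp point. The pads swing forward as they close: fully open they stand 13 mm farther back than shut.
Start: joints at [-1.244, 0.3, 1.521, -0, 1.321, -0.067], TCP at [211.028, -507.895, 303.881] pointing down, gripper open.
Joint ranges: [-3.03, 3.03], [-0.79, 2.21], [0.23, 2.52], [-1.04, 4.18], [0, 3.07], [-2.55, 2.55]. Speed limits (rad/s): [2.22, 2.22, 2.57, 3.14, 3.14, 3.14].

INTERFACE

Orientations are given as a rotation vector (axis times angle).
In Python, from plant import arm, imaging, ticket, models gives the robot as it stands. The module is installed in compiled form; this text tells all that it offers.
- The arm moves only by the tool arm_command, never from a script. Its argument "commands" is a list of rows, each an object of numbers: "wx", "wy", "wz": the turn, a rotation vector about the tool's x, y, z in rad; "dx", "dy", "dz": the shift along the tool's x, y, z in m; "claw": the opening, from 0 (shut) to 1 (fully open). A call has 1 to 8 rows; each row is the pose to reach, as a shift and turn from the pose measured when the call began, along the tool's axes at that moment; what a row does not reach only later rows make up. A row lasts 1/8 s, in which the tool goes at most 62.5 mm and 10.7 degrees, less where a joint would pass 70% of its speed; a pose out of reach is approached as far as the arm can. A call with a gripper value outside its range is refused whole. The fingers move at their own pace and stop on an object; "force" is the grip in N (left out, the last holds). Time passes only in rows, so rows that repeat a pose let the fingers close. It gives the time, the measured TCP pose, the force and the opening at its end, in the units of the state.
- arm.sense(): the state, without advancing time (a new reading comes with each control period).
- imaging.camera(name): name is "scene" or "top" or "wrist"; returns the picture (420x560x3 uint8, blue, green, red); there is no depth.
- imaging.camera_info(name): a dict with "fx", "fy", "cx", "cy" (pixels), "dist" ([k1, k2, p1, p2, k3] as OpenCV has them; the pictures are not rectified), "R" (3x3) and "t" (3): a world point X has camera coordinates R X + t; the wrist camera has in their place "tool_from_camera" (4x4, takes a point from camera to tool coordinates, whose origin is the TCP and whose axes are the tool frame's). Camera axes: x right, y down, z forward; pixel columns grow to the right and rows downward; lengths in mm; the calibration is good to about 2 mm. A picture is of the moment at which its call begins: read the wrist's pose just before it. camera_info takes no time and is no camera call.
- ticket.sign_off(): hands the job in, once; it reports no verdict.
Trained networks look in the newest picture that a camera, given by its name, has taken for a name from the list of things; names that differ only in an ending like _2 or _b are one class to them, and where a whole thing is asked for, a point or a joint stands for the part that bears it (a point fixed in the world has none). Each returns a list of dicts, best first, with "conf" (0 to 1); they miss things now and then, are a little off and sometimes report something else, mostly with a low value. They report only what shows in the picture. A call takes as long as a camera call. They do not tell look-alikes from the thing itself.
- models.spot_in(camera, query): "extent" ([left, top, right, bottom] in pixels, round what is visible of it).
- models.outline_of(camera, query): "pixels" (420x560 bool, what is visible of it) and "extent" ([left, top, right, bottom] in pixels, round what is visible of it).
- models.landmark_of(camera, query): "at" ([column, row] in pixels: a listed point, or the origin of a listed thing).
The state is a dict: "time_s": time; "q": joint angles; "qvel": joint speeds; "effort": joint torques, N m; "tool_pos": TCP position; "ee_rot": TCP orientation; "ft_force": force on the tool from outside, world axes, zero at the start; "torque": the same for the moment, N m; "finger_gap": finger opening in mm.
Only numpy, scipy, OpenCV 4.12 (cv2) and the standard library are available. Lean on these libraries where they do the work, as an engineer would, in place of code of your own. Each camera call takes 0.05 s, during which the arm holds its last target. There are 200 camera calls.

TASK

Slide the board carrier tray from the white stand over the open gap into the rails of the test bed, never letting it sag into the gap and lifting it no more than a centimetre: its heatsink end is heavy, so hold it up by the yellow grip until that end is in the rails, then set it down bridging the gap, tail still on the stand, and let go. Then grip it by the orange rear handle and slide it on under the white bridge until it is fully home against the red end stops, pushing the blue connector in. Leave everything else on the bench where it is.

Things in the scene. Friction and masses are not known exactly. Their poses are not given: they have to be found in the camera images.
- tray: Loose grey carrier plate 180 x 120 x 6 mm with a green circuit board (top 8 mm above the underside), a heatsink, a yellow grip and an orange rear handle; 0.44 to 0.69 kg, centre of mass about 39 mm ahead of centre, so it tips into the gap if pushed out unsupported. Origin: centre of the underside; +x points to its leading (heatsink) end, z up. The outer 15 mm of both long sides are bare plate.
- heatsink (a point): Middle of the top of the finned copper heatsink on the tray's leading end: tray x = 75, z = 32 mm. It covers tray x = 61 to 89 mm, y = -45 to 45 mm.
- main_grip (a point): Point in the yellow upright grip block of the tray, 14 mm below its top: at tray x = 26, y = 0, z = 34 mm. The block is 16 mm thick along the tray's x, 40 mm wide along y and stands 6 to 48 mm above the tray's underside. 27 mm free between it and the heatsink.
- rear_handle (a point): Point in the orange upright rear handle of the tray, 14 mm below its top: at tray x = -78, y = 0, z = 34 mm. The handle is 14 mm thick along the tray's x, 40 mm wide along y and stands 6 to 48 mm above the underside.
- tray_nose (a point): Middle of the leading edge of the tray's underside (tray x = 90 mm).
- tray_tail (a point): Middle of the trailing edge of the tray's underside (tray x = -90 mm).
- stand: Fixed white-topped stand. Origin at table level below the middle of its gap edge; its +x points across the gap to the test bed. Deck top at z = 50 mm, over x = -250 to 0 mm, y = -80 to 130 mm.
- bed: Fixed aluminium test bed, its entry 72 to 90 mm beyond the stand's edge and turned up to 2 degrees from it. Origin at table level below the middle of its entry edge; +x points inwards, the way the tray slides, z up. Deck top at z = 50 mm like the stand's, over x = 15 to 240 mm, y = -80 to 130 mm, with a ramp rising 2 mm over x = 0 to 15 mm.
- bed_entry (a point): On the deck midway between the mouths of the two dark rails (bed x = 30 mm), which run on to x = 200 mm and leave the tray 3 mm to spare each side. From x = 0 to 30 mm they flare open to about 73 mm from the middle line. Lips on the rails, 11 mm above the deck, reach inwards to 55 mm from the middle line, so the tray can only be slid in.
- bed_bridge (a point): Middle of the underside of the white bridge across the bed, 62 mm above the deck; it covers bed x = 85 to 115 mm, top 76 mm above the deck, with a probe on it up to 109 mm. The tray passes below it with its grips; a gripper holding the yellow grip does not.
- bed_home (a point): Where the tray's origin lies when home: bed x = 100, y = 0, z = 50 mm; the tray's leading edge is then against two fixed red stops, x = 190 mm.
- dock (a joint): Blue docking connector in the middle of the end of the bed that slides along bed +x: 0 = fully out, grows in metres as it is pushed in; 0.012 when the tray is home. It stands out at a value of 0 to 0.004 at the start; it has no spring, takes about 5 N to push and stays where it is left. Contact against the red stops behind it is hard.
- attenuator: Bystander: small upright brass cylinder, 22 mm diameter, 32 mm high, on the stand beside the tray. Origin: centre of its foot.
- cal_box: Bystander: dark wooden box 60 x 32 x 22 mm on the bed outside the rail. Origin: centre of its underside.
- mug: Bystander: blue mug, 80 mm diameter, 90 mm high.
- spray_can: Bystander: can, 52 mm diameter, 150 mm high.
- driver: Bystander: screwdriver lying on the table.
- parts_bin: Bystander: clear divided bin 100 x 140 x 40 mm.
Things that resemble listed ones, but are neither listed nor needed, are in the scene too. What is shaped like the tray but purple is not meant.

How it is judged:
By the outcome, as a careful person would: the job done as asked, in the order asked, and still so for the second after the job is handed in, with the robot touching nothing.
It also fails if it takes over 56 s, if anything falls off the work surface, if the arm or the gripper's body presses on something with over 40 N, if the wrist force passes 120 N, or if a joint passes its speed limit or range.

## Working session

There is one attempt and no reset: what is moved stays moved. The work goes in short steps, Python scripts to look and compute and a tool call to move; the robot and the scene stay as the last step left them, time stands still between calls to the robot, and variables do not carry over. Pictures are saved under pics/ and viewed, about 8 in all and at most 12, crops included, and the job is handed in when it is done.

Besides the shell and the picture viewer there is one more tool, called after "Request:" as a command line: name --argument value ..., lists and objects as JSON in quotes. arm_command: Moves the arm, as the interface text tells. Its arguments: {"type":"object","properties":{"commands":{"type":"array","items":{"type":"object","properties":{"wx":{"type":"number"},"wy":{"type":"number"},"wz":{"type":"number"},"dx":{"type":"number"},"dy":{"type":"number"},"dz":{"type":"number"},"claw":{"type":"number"}}}},"force":{"type":"number"}},"required":["commands"]}

```bash
mkdir -p pics; cat > h.py <<'E'
import numpy as np, cv2
from scipy.spatial.transform import Rotation as Ro
from plant import arm, imaging, ticket, models
def ray(cam,px,s=None):
    i=imaging.camera_info(cam); K=np.array([[i['fx'],0,i['cx']],[0,i['fy'],i['cy']],[0,0,1.]])
    u=cv2.undistortPoints(np.array([[px]],float),K,np.array(i['dist'],float)).ravel()
    d=np.array([u[0],u[1],1.])
    if cam=='wrist':
        T=np.array(i['tool_from_camera']); R=Ro.from_rotvec(s['ee_rot']).as_matrix()
        return R@T[:3,3]+s['tool_pos'], R@T[:3,:3]@d
    R=np.array(i['R']);t=np.array(i['t']); return -R.T@t, R.T@d
def at_z(cam,px,z,s=None):
    o,d=ray(cam,px,s); return o+d*(z-o[2])/d[2]
E
python3 - <<'E'
from h import *
s=arm.sense(); print(s['tool_pos'],s['ee_rot'],s['finger_gap'],arm.pinch_z)
print(Ro.from_rotvec(s['ee_rot']).as_matrix().round(3))
for c in ['scene','top']:
    im=imaging.camera(c); cv2.imwrite(f'pics/{c}0.png',im)
    for q,z in [('main_grip',84),('rear_handle',84),('heatsink',82),('tray_nose',50),('tray_tail',50),('tray',50),('bed_entry',50),('bed_home',50),('bed_bridge',112),('bed',0),('stand',0),('attenuator',50),('cal_box',50)]:
        for r in models.landmark_of(c,q)[:2]: print(c,q,round(r['conf'],2),np.round(r['at']),at_z(c,r['at'],z).round(1))
E
```

```text
[ 210.98332771 -507.74569417  303.28605274] [-1.36937645  0.91513283 -0.91347076] 85.31470556069836 53.900000000000006
[[ 0.384 -0.     0.923]
 [-0.923  0.001  0.384]
 [-0.001 -1.     0.   ]]
scene main_grip 0.98 [180. 185.] [ 267.3 -255.6   84. ]
scene main_grip 0.95 [420. 285.] [752.9 294.5  84. ]
scene rear_handle 0.81 [216. 189.] [ 310.6 -159.2   84. ]
scene rear_handle 0.6 [391. 197.] [472.7 322.5  84. ]
scene heatsink 0.77 [164. 189.] [ 268.7 -303.6   82. ]
scene heatsink 0.76 [411. 269.] [702.1 291.1  82. ]
scene tray_nose 0.68 [335. 217.] [472.4 155.7  50. ]
scene tray_nose 0.68 [405. 272.] [691. 283.  50.]
scene tray_tail 0.75 [363. 122.] [152.  359.3  50. ]
scene tray_tail 0.75 [437. 326.] [859.7 306.1  50. ]
scene tray 0.88 [189. 194.] [ 281.7 -237.6   50. ]
scene tray 0.68 [365. 210.] [472.6 246.4  50. ]
scene bed_entry 0.55 [292. 240.] [512.5  15.2  50. ]
scene bed_home 0.66 [338. 214.] [467.5 164.7  50. ]
scene bed_home 0.65 [270. 245.] [511.8 -50.8  50. ]
scene bed_bridge 0.76 [270. 239.] [528.  -53.7 112. ]
scene bed_bridge 0.49 [292. 241.] [549.1   1.8 112. ]
scene b
[... 823 characters left out ...]
 ]
top tray_tail 0.81 [173.  83.] [835.5 320.3  50. ]
top tray 0.93 [381. 287.] [ 256.2 -237.9   50. ]
top tray 0.81 [180. 321.] [178.9 298.7  50. ]
top bed_entry 0.74 [207. 208.] [477.  225.5  50. ]
top bed_entry 0.72 [282. 193.] [514.3  20.6  50. ]
top bed_home 0.76 [314. 192.] [516.  -65.8  50. ]
top bed_home 0.32 [118. 231.] [419.7 468.   50. ]
top bed_bridge 0.82 [314. 186.] [521.6 -62.4 112. ]
top bed 0.77 [275. 202.] [497.8  39.2   0. ]
top stand 0.76 [246. 205.] [490.2 123.6   0. ]
top stand 0.25 [200. 209.] [481.4 253.    0. ]
top attenuator 0.63 [177. 169.] [589.4 307.4  50. ]
top attenuator 0.17 [442. 154.] [ 613.5 -424.2   50. ]
top cal_box 0.86 [329. 151.] [ 630.8 -112.    50. ]
```

View pics/top0.png

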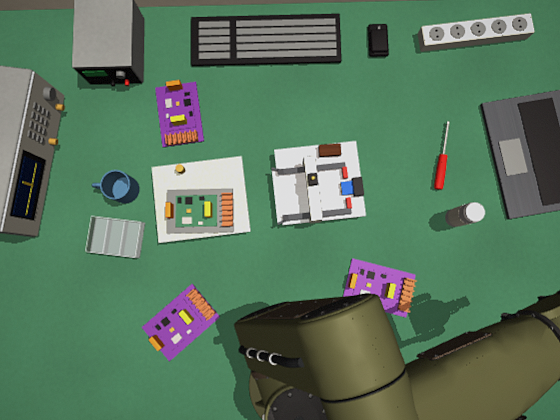

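View pics/scene0.png

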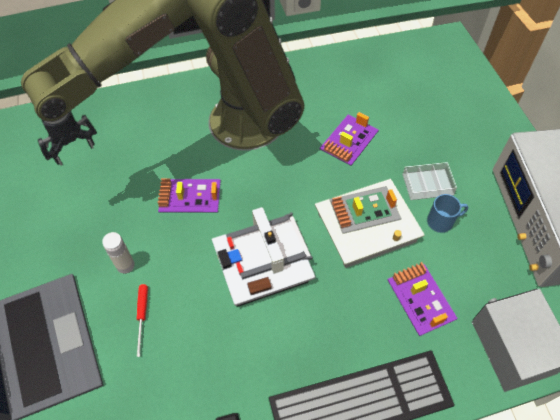

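The top view shows the real grey tray on the stand, with its handle at (169,211), yellow grip at (208,209) and heatsink at (226,209). The bed is to its right at (320,180), and the attenuator is at (180,169). The three purple boards are decoys. The slide direction is roughly world -y, with a lateral shift of about 35 mm toward +x.

```bash
cat >> h.py <<'E'
def goto(p,xdir,s=None):
    "print the move to TCP p with tool down and tool x along xdir (world xy)"
    s=s or arm.sense(); R=Ro.from_rotvec(s['ee_rot']).as_matrix()
    x=np.r_[xdir[0],xdir[1],0.]; x/=np.linalg.norm(x); y=np.array([0,0,-1.])
    T=np.c_[x,y,np.cross(x,y)]
    d=R.T@(np.array(p)-s['tool_pos'])/1000; w=Ro.from_matrix(R.T@T).as_rotvec()
    print('move d',d.round(4),'w',w.round(4),'deg',np.degrees(np.linalg.norm(w)).round(1))
E
python3 - <<'E'
from h import *
i=imaging.camera_info('wrist'); print(i['fx'],i['cx'],i['cy'],np.round(i['tool_from_camera'],3))
for n,px,z in [('handle',(169,211),98),('grip',(208,209),98),('sink',(226,209),82),('att',(177,169),50),('entry',(282,193),50),('home',(314,192),50),('stand',(247,205),50)]: print(n,at_z('top',px,z).round(1))
goto((500,100,380),(0.07,-1))
E
```

```text
374.0934556266812 280.9608885663552 207.08649956611785 [[  1.      0.      0.      0.67 ]
 [ -0.     -0.262   0.965 -69.538]
 [  0.     -0.965  -0.262  65.448]
 [  0.      0.      0.      1.   ]]
handle [466.5 318.3  98. ]
grip [469.6 215.8  98. ]
sink [470.5 170.4  82. ]
att [588.5 308.3  50. ]
entry [515.1  20.3  50. ]
home [515.9 -67.2  50. ]
stand [484.2 116.5  50. ]
move d [-0.4505 -0.0761  0.5001] w [-0.     0.324  0.   ] deg 18.6
```

Request:
arm_command --commands '[{"dx":-0.45,"dy":-0.076,"dz":0.5,"wy":0.324,"claw":0.35},{"dx":-0.45,"dy":-0.076,"dz":0.5,"wy":0.324,"claw":0.35},{"dx":-0.45,"dy":-0.076,"dz":0.5,"wy":0.324,"claw":0.35},{"dx":-0.45,"dy":-0.076,"dz":0.5,"wy":0.324,"claw":0.35},{"dx":-0.45,"dy":-0.076,"dz":0.5,"wy":0.324,"claw":0.35},{"dx":-0.45,"dy":-0.076,"dz":0.5,"wy":0.324,"claw":0.35},{"dx":-0.45,"dy":-0.076,"dz":0.5,"wy":0.324,"claw":0.35},{"dx":-0.45,"dy":-0.076,"dz":0.5,"wy":0.324,"claw":0.35}]'

```text
invalid input at $.commands[0]: expected keys wx, wy, wz, dx, dy, dz, claw
```

```bash
python3 - <<'E'
from h import *
goto((500,100,380),(0.07,-1))
E
```

```text
move d [-0.4505 -0.0761  0.5001] w [-0.     0.324  0.   ] deg 18.6
```

Request:
arm_command --commands '[{"dx":-0.45,"dy":-0.076,"dz":0.5,"wx":0,"wy":0.324,"wz":0,"claw":0.35},{"dx":-0.45,"dy":-0.076,"dz":0.5,"wx":0,"wy":0.324,"wz":0,"claw":0.35},{"dx":-0.45,"dy":-0.076,"dz":0.5,"wx":0,"wy":0.324,"wz":0,"claw":0.35},{"dx":-0.45,"dy":-0.076,"dz":0.5,"wx":0,"wy":0.324,"wz":0,"claw":0.35},{"dx":-0.45,"dy":-0.076,"dz":0.5,"wx":0,"wy":0.324,"wz":0,"claw":0.35},{"dx":-0.45,"dy":-0.076,"dz":0.5,"wx":0,"wy":0.324,"wz":0,"claw":0.35},{"dx":-0.45,"dy":-0.076,"dz":0.5,"wx":0,"wy":0.324,"wz":0,"claw":0.35},{"dx":-0.45,"dy":-0.076,"dz":0.5,"wx":0,"wy":0.324,"wz":0,"claw":0.35}]'

```text
time_s: 2.4
tool_pos: [425.0, -57.2, 360.6]
ee_rot: [-1.241, 1.157, -1.158]
ft_force: [1.2, -0.4, 0.5]
finger_gap: 30.1
```

```bash
python3 - <<'E'
from h import *
goto((500,100,380),(0.07,-1))
E
```

```text
move d [-0.1516 -0.0194  0.0858] w [-0.0009 -0.0002  0.0003] deg 0.1
```

Request:
arm_command --commands '[{"dx":-0.15,"dy":-0.019,"dz":0.086,"wx":0,"wy":0,"wz":0,"claw":0.35},{"dx":-0.15,"dy":-0.019,"dz":0.086,"wx":0,"wy":0,"wz":0,"claw":0.35},{"dx":-0.15,"dy":-0.019,"dz":0.086,"wx":0,"wy":0,"wz":0,"claw":0.35},{"dx":-0.15,"dy":-0.019,"dz":0.086,"wx":0,"wy":0,"wz":0,"claw":0.35},{"dx":-0.15,"dy":-0.019,"dz":0.086,"wx":0,"wy":0,"wz":0,"claw":0.35}]'

```text
time_s: 3.02
tool_pos: [500.1, 98.1, 379.4]
ee_rot: [-1.242, 1.157, -1.158]
ft_force: [0.2, -0.8, 0.0]
finger_gap: 30.3
```

```bash
python3 - <<'E'
from h import *
s=arm.sense(); print(s['tool_pos'].round(1) if hasattr(s['tool_pos'],'round') else s['tool_pos'], s['qvel'])
c='wrist'; im=imaging.camera(c); cv2.imwrite('pics/w1.png',im)
for q,z in [('main_grip',84),('rear_handle',84),('heatsink',82),('tray_nose',50),('tray_tail',50),('tray',50),('bed_entry',50),('bed_home',50),('bed_bridge',112),('bed',0),('stand',0),('attenuator',50),('cal_box',50)]:
    for r in models.landmark_of(c,q)[:2]: print(q,round(r['conf'],2),np.round(r['at'],1),at_z(c,r['at'],z,s).round(1))
E
```

```text
[500.1  98.1 379.4] [-0.02157343 -0.01400113  0.00905481 -0.00038609  0.00077636  0.00031532]
main_grip 0.82 [157.6 193.1] [472.9 219.   84. ]
rear_handle 0.61 [ 55.9 189.3] [469.7 321.4  84. ]
heatsink 0.93 [204.3 195. ] [473.7 172.6  82. ]
tray_nose 0.68 [225.8 193. ] [469.6 155.3  50. ]
tray_nose 0.53 [156.7 194.4] [462.7 231.   50. ]
tray_tail 0.9 [ 60.5 179.3] [472.3 335.9  50. ]
tray_tail 0.61 [ 57.2 188. ] [462.3 340.3  50. ]
tray 0.93 [117.4 380.5] [214.9 285.8  50. ]
tray 0.91 [145.3 185.1] [472.3 243.3  50. ]
bed_entry 0.66 [361.7 163.8] [511.9  11.   50. ]
bed_home 0.92 [427.3 164.8] [515.9 -59.7  50. ]
bed_bridge 0.85 [452.1 174.6] [516.4 -58.9 112. ]
bed 0.81 [326.1 158.4] [508.6  43.1   0. ]
stand 0.24 [449.9 176.1] [ 497.9 -110.     0. ]
attenuator 0.75 [88.8 72.4] [585.3 298.1  50. ]
cal_box 0.75 [497.4  55.7] [ 630.3 -111.8   50. ]
```

View pics/w1.png

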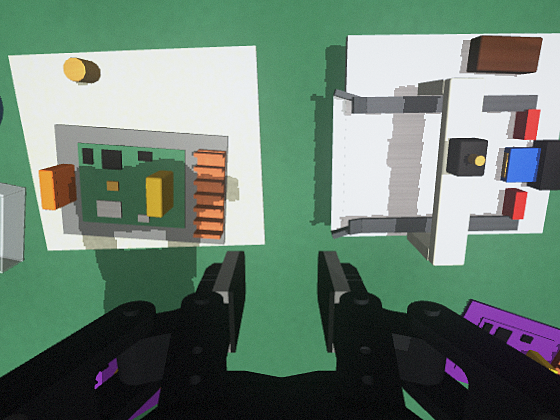

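```bash
python3 - <<'E'
from h import *
im=cv2.imread('pics/w1.png'); cv2.imwrite('pics/w1b.png',cv2.resize(im[70:255,320:560],None,fx=3.3,fy=3.2,interpolation=cv2.INTER_CUBIC))
s=arm.sense()
for n,px,z in [('plate',(56,125),56),('plate',(228,137),56),('plate',(226,243),56),('st',(10,56),50),('st',(255,46),50),('st',(265,244),50),('bedUL',(347,36),50),('bedLL',(332,235),50)]: print(n,px,at_z('wrist',px,z,s).round(1))
E
```

```text
plate (56, 125) [531.3 332.9  56. ]
plate (228, 137) [531.  154.5  56. ]
plate (226, 243) [413.9 152.8  56. ]
st (10, 56) [596.4 377.8  50. ]
st (255, 46) [621.7 131.6  50. ]
st (265, 244) [413.5 109.4  50. ]
bedUL (347, 36) [637.3  41.5  50. ]
bedLL (332, 235) [429.6  34.6  50. ]
```

View pics/w1b.png

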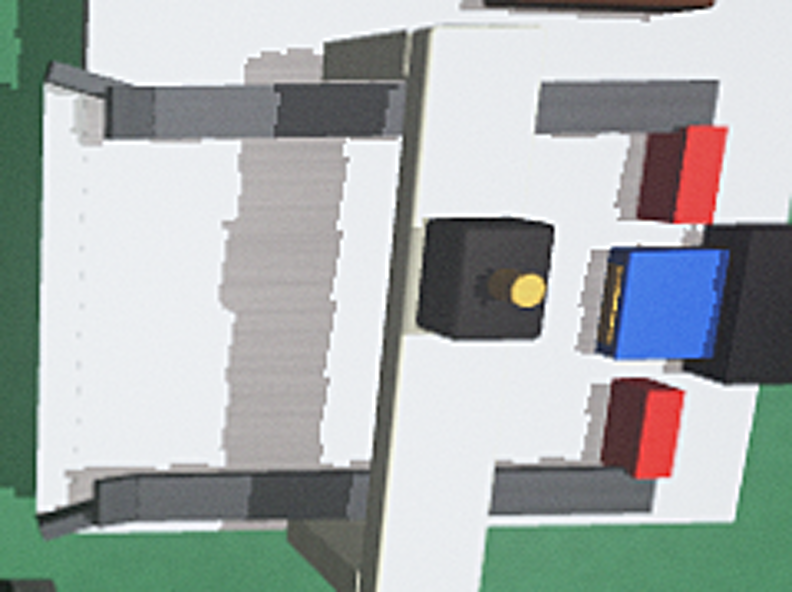

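```bash
python3 - <<'E'
from h import *
s=arm.sense()
P=lambda x,y,z: at_z('wrist',(320+x/3.3,70+y/3.2),z,s)
U=[P(*p,61) for p in [(107,139),(275,137),(400,135),(537,133)]]
L=[P(*p,61) for p in [(100,478),(250,471),(370,468),(495,465),(605,465)]]
print(np.round(U,1)); print(np.round(L,1))
print('stops',[P(*p,50).round(1) for p in [(640,218),(617,380),(642,130),(603,468)]])
print('entry',P(45,85,48).round(1),P(38,515,48).round(1))
f=lambda A:np.polyfit(np.array(A)[:,1],np.array(A)[:,0],1)
u,l=f(U),f(L); print(u,l,'mid at y=11,-60:',[(np.polyval(u,y)+np.polyval(l,y))/2 for y in (11,-60)],'width',np.polyval(u,0)-np.polyval(l,0))
E
```

```text
[[ 563.7   29.5   61. ]
 [ 568.1  -21.8   61. ]
 [ 571.5  -60.1   61. ]
 [ 575.2 -102.2   61. ]]
[[ 452.6   18.5   61. ]
 [ 458.4  -30.5   61. ]
 [ 462.3  -69.9   61. ]
 [ 466.2 -111.1   61. ]
 [ 468.7 -147.7   61. ]]
stops [array([ 551., -147.,   50.]), array([ 496.3, -151.9,   50. ]), array([ 579. , -141.2,   50. ]), array([ 464.8, -154.3,   50. ])]
entry [579.1  48.4  48. ] [433.7  35.3  48. ]
[-8.75447193e-02  5.66241017e+02] [-9.75396401e-02  4.54987137e+02] mid at y=11,-60: [np.float64(509.59611321919385), np.float64(516.1666079773236)] width 111.2538794933838
```

```bash
python3 - <<'E'
from h import *
goto((473,218,205),(0.017,-1)); goto((473,218,139),(0.017,-1))
E
```

```text
move d [-0.1213  0.1746 -0.019 ] w [-0.0009  0.0528  0.0003] deg 3.0
move d [-0.1213  0.2406 -0.0191] w [-0.0009  0.0528  0.0003] deg 3.0
```

Request:
arm_command --commands '[{"dx":-0.121,"dy":0.12,"dz":-0.019,"wx":0,"wy":0.053,"wz":0,"claw":0.35},{"dx":-0.121,"dy":0.175,"dz":-0.019,"wx":0,"wy":0.053,"wz":0,"claw":0.35},{"dx":-0.121,"dy":0.175,"dz":-0.019,"wx":0,"wy":0.053,"wz":0,"claw":0.35},{"dx":-0.121,"dy":0.175,"dz":-0.019,"wx":0,"wy":0.053,"wz":0,"claw":0.35},{"dx":-0.121,"dy":0.175,"dz":-0.019,"wx":0,"wy":0.053,"wz":0,"claw":0.35}]'

```text
time_s: 4.35
tool_pos: [472.4, 218.2, 203.2]
ee_rot: [-1.22, 1.197, -1.196]
ft_force: [0.4, -0.1, 0.4]
finger_gap: 29.9
```

```bash
python3 - <<'E'
from h import *
s=arm.sense()
c='wrist'; im=imaging.camera(c); cv2.imwrite('pics/w2.png',im)
for q,z in [('main_grip',84),('heatsink',82)]:
    for r in models.landmark_of(c,q)[:2]: print(q,round(r['conf'],2),np.round(r['at'],1),at_z(c,r['at'],z,s).round(1))
goto((473,218,139),(0.017,-1))
E
```

```text
main_grip 0.56 [274.1 237. ] [470.  220.6  84. ]
heatsink 0.8 [366.4 233.4] [472.2 170.9  82. ]
move d [-0.0007  0.067  -0.0009] w [-0.0029 -0.0007 -0.0003] deg 0.2
```

View pics/w2.png

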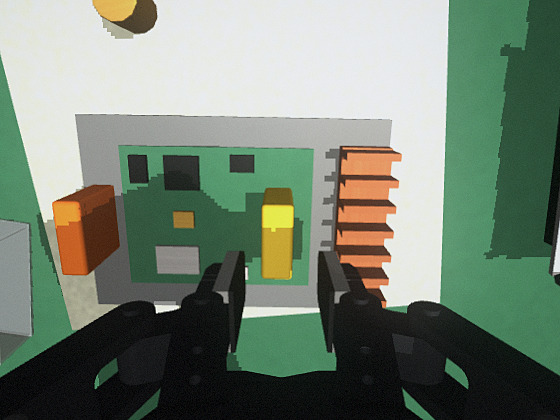

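Request:
arm_command --commands '[{"dx":-0.001,"dy":0.04,"dz":0,"wx":-0.003,"wy":0.012,"wz":0,"claw":0.35},{"dx":-0.001,"dy":0.067,"dz":0,"wx":-0.003,"wy":0.012,"wz":0,"claw":0.35},{"dx":-0.001,"dy":0.067,"dz":0,"wx":-0.003,"wy":0.012,"wz":0,"claw":0.35},{"dx":-0.001,"dy":0.067,"dz":0,"wx":-0.003,"wy":0.012,"wz":0,"claw":0.35},{"dx":-0.001,"dy":0.067,"dz":0,"wx":-0.003,"wy":0.012,"wz":0,"claw":0},{"dx":-0.001,"dy":0.067,"dz":0,"wx":-0.003,"wy":0.012,"wz":0,"claw":0},{"dx":-0.001,"dy":0.067,"dz":0,"wx":-0.003,"wy":0.012,"wz":0,"claw":0},{"dx":-0.001,"dy":0.067,"dz":0,"wx":-0.003,"wy":0.012,"wz":0,"claw":0}]' --force 70

```text
time_s: 5.5
tool_pos: [474.7, 218.7, 141.0]
ee_rot: [-1.208, 1.205, -1.206]
ft_force: [-0.8, 0.5, 7.9]
finger_gap: 14.9
```

```bash
python3 - <<'E'
from h import *
s=arm.sense(); print(Ro.from_rotvec(s['ee_rot']).as_matrix().round(3))
d=np.array([.0921,-.9957]); B=np.array([506.7,41.5])
R=Ro.from_rotvec(s['ee_rot']).as_matrix(); p=np.array(s['tool_pos']); print(p,s['finger_gap'],s['ft_force'])
# nose at bed x=70 -> origin -20 -> grip +6 ; waypoint: nose at bed x=-10 -> grip -74
for gx in (-100,-74,-30,6): goto(np.r_[B+gx*d,p[2]+3],d)
E
```

```text
[[ 0.004  0.003  1.   ]
 [-1.     0.002  0.004]
 [-0.002 -1.     0.003]]
[474.66381288 218.73638888 141.01208538] 14.867002748223893 [-0.8000309   0.45026379  7.92052571]
move d [ 0.0778 -0.0031  0.0225] w [-0.0032 -0.088  -0.0016] deg 5.0
move d [ 0.1037 -0.0031  0.0248] w [-0.0032 -0.088  -0.0016] deg 5.0
move d [ 0.1475 -0.0032  0.0287] w [-0.0032 -0.088  -0.0016] deg 5.0
move d [ 0.1833 -0.0032  0.0318] w [-0.0032 -0.088  -0.0016] deg 5.0
```

Request:
arm_command --commands '[{"dx":0,"dy":-0.002,"dz":0,"wx":0,"wy":0,"wz":0,"claw":0},{"dx":0,"dy":-0.004,"dz":0,"wx":0,"wy":0,"wz":0,"claw":0},{"dx":0.01,"dy":-0.004,"dz":0.003,"wx":0,"wy":0,"wz":0,"claw":0},{"dx":0.01,"dy":-0.004,"dz":0.003,"wx":0,"wy":0,"wz":0,"claw":0}]' --force 80

```text
time_s: 6.0
tool_pos: [477.8, 207.9, 144.8]
ee_rot: [-1.208, 1.206, -1.207]
ft_force: [-0.3, -0.2, -6.6]
finger_gap: 14.8
```

```bash
python3 - <<'E'
from h import *
s=arm.sense();print(s['tool_pos'],s['torque'])
im=imaging.camera('wrist'); cv2.imwrite('pics/w3.png',im)
d=np.array([.0921,-.9957]); B=np.array([506.7,41.5])
for gx in (-74,-30,6): goto(np.r_[B+gx*d,s['tool_pos'][2]],d)
E
```

```text
[477.83709084 207.88678266 144.80227103] [ 0.08491723 -0.03735872  0.04083037]
move d [ 0.0931 -0.0001  0.0218] w [-0.0027 -0.0889 -0.0015] deg 5.1
move d [ 1.369e-01 -1.000e-04  2.570e-02] w [-0.0027 -0.0889 -0.0015] deg 5.1
move d [ 0.1728 -0.0002  0.0289] w [-0.0027 -0.0889 -0.0015] deg 5.1
```

View pics/w3.png

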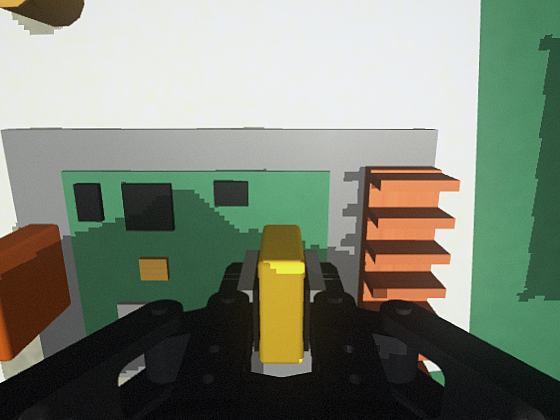

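Request:
arm_command --commands '[{"dx":0.025,"dy":0.0015,"dz":0.006,"wx":0,"wy":-0.025,"wz":0,"claw":0},{"dx":0.05,"dy":0.0015,"dz":0.012,"wx":0,"wy":-0.05,"wz":0,"claw":0},{"dx":0.075,"dy":0.0015,"dz":0.018,"wx":0,"wy":-0.075,"wz":0,"claw":0},{"dx":0.09,"dy":0.0015,"dz":0.023,"wx":0,"wy":-0.089,"wz":0,"claw":0},{"dx":0.09,"dy":0.0015,"dz":0.023,"wx":0,"wy":-0.089,"wz":0,"claw":0},{"dx":0.09,"dy":0.0015,"dz":0.023,"wx":0,"wy":-0.089,"wz":0,"claw":0}]'

```text
time_s: 6.8
tool_pos: [500.9, 118.7, 143.1]
ee_rot: [-1.248, 1.14, -1.141]
ft_force: [-0.1, 0.4, -6.2]
finger_gap: 14.9
```

```bash
python3 - <<'E'
from h import *
s=arm.sense();print(s['tool_pos'],s['ft_force'],s['torque'])
im=imaging.camera('wrist'); cv2.imwrite('pics/w4.png',im)
d=np.array([.0921,-.9957]); B=np.array([506.7,41.5])
for gx in (-74,-30,6): goto(np.r_[B+gx*d,s['tool_pos'][2]],d)
E
```

```text
[500.90889104 118.68179381 143.1364592 ] [-0.12291586  0.37938976 -6.15814842] [0.16867354 0.00759775 0.02186559]
move d [ 0.0035 -0.     -0.0013] w [-0.0026  0.0004 -0.0014] deg 0.2
move d [ 0.0475 -0.0001 -0.0013] w [-0.0026  0.0004 -0.0014] deg 0.2
move d [ 0.0835 -0.0001 -0.0013] w [-0.0026  0.0004 -0.0014] deg 0.2
```

View pics/w4.png

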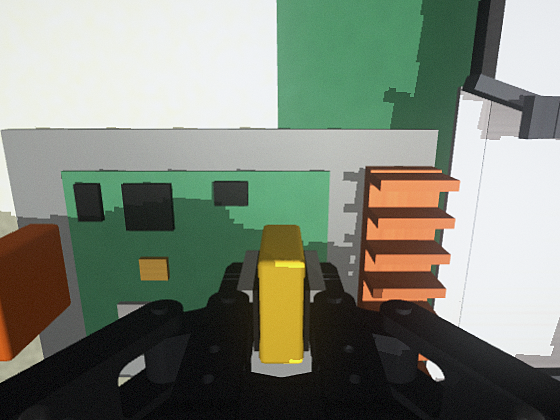

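```bash
python3 - <<'E'
from h import *
s=arm.sense(); d=np.array([.0921,-.9957]); n=np.array([.9957,.0921]); B=np.array([506.7,41.5])
for nm,px,z in [('trayedge',(20,129),58.5),('trayedge',(230,129),58.5),('trayedge',(438,130),58.5),('nose',(437,165),58.5),('lip',(523,138),61),('lip',(558,139),61),('rail end top',(525,95),61),('flare',(468,84),50),('deckedge',(462,88),48),('deckedge',(440,320),48)]:
    p=at_z('wrist',px,z,s)[:2]-B; print(nm,px,'bed',np.round([p@d,p@n],1))
p=np.array(s['tool_pos'])[:2]-B; print('tcp',p@d,p@n)
E
```

```text
trayedge (20, 129) bed [-183.4   58.3]
trayedge (230, 129) bed [-97.3  58.1]
trayedge (438, 130) bed [-12.9  57.8]
nose (437, 165) bed [-11.8  43.5]
lip (523, 138) bed [20.9 55. ]
lip (558, 139) bed [35.4 54.6]
rail end top (525, 95) bed [19.  71.6]
flare (468, 84) bed [ 1.2 76.2]
deckedge (462, 88) bed [-0.2 74.7]
deckedge (440, 320) bed [  2.7 -35.7]
tcp -77.52902376873763 1.3067828997290993
```

Request:
arm_command --commands '[{"dx":0.012,"dy":0,"dz":0.002,"wx":0,"wy":0,"wz":0,"claw":0},{"dx":0.025,"dy":0,"dz":0.002,"wx":0,"wy":0,"wz":0,"claw":0},{"dx":0.038,"dy":0,"dz":0.002,"wx":0,"wy":0,"wz":0,"claw":0},{"dx":0.05,"dy":0,"dz":0.002,"wx":0,"wy":0,"wz":0,"claw":0},{"dx":0.05,"dy":0,"dz":0.002,"wx":0,"wy":0,"wz":0,"claw":0}]'

```text
time_s: 7.48
tool_pos: [507.6, 68.3, 143.1]
ee_rot: [-1.248, 1.141, -1.142]
ft_force: [0.3, 0.7, -5.2]
finger_gap: 14.9
```

Request:
arm_command --commands '[{"dx":0.012,"dy":0,"dz":0,"wx":0,"wy":0,"wz":0,"claw":0},{"dx":0.025,"dy":0,"dz":0,"wx":0,"wy":0,"wz":0,"claw":0},{"dx":0.031,"dy":0,"dz":0,"wx":0,"wy":0,"wz":0,"claw":0},{"dx":0.031,"dy":0.0,"dz":0,"wx":0,"wy":0,"wz":0,"claw":0},{"dx":0.031,"dy":0.001,"dz":0,"wx":0,"wy":0,"wz":0,"claw":0},{"dx":0.031,"dy":0.002,"dz":0,"wx":0,"wy":0,"wz":0,"claw":0},{"dx":0.031,"dy":0.002,"dz":0,"wx":0,"wy":0,"wz":0,"claw":0}]'

```text
time_s: 8.35
tool_pos: [510.4, 37.7, 141.1]
ee_rot: [-1.248, 1.14, -1.141]
ft_force: [-1.4, 1.0, -4.2]
finger_gap: 14.8
```

```bash
python3 - <<'E'
from h import *
s=arm.sense();print(s['tool_pos'],s['ft_force'],s['torque'])
d=np.array([.0921,-.9957]); n=np.array([.9957,.0921]); B=np.array([506.7,41.5])
p=np.array(s['tool_pos'])[:2]-B; print('tcp',p@d,p@n)
im=imaging.camera('wrist'); cv2.imwrite('pics/w5.png',im)
E
```

```text
[510.40003933  37.67961764 141.07894732] [-1.35593362  0.95984584 -4.19254064] [ 0.13545801  0.0500385  -0.00496511]
tcp 4.144728340157638 3.3322719417499367
```

View pics/w5.png

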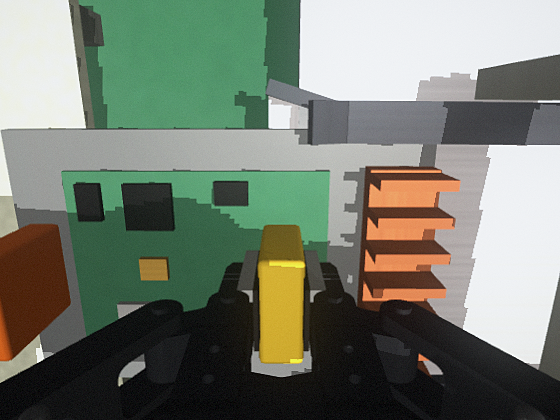

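The nose is under the rail lip at (438,145), and the tail overlaps the stand, whose edge is at column 80. Next I lower it the last bit and release.

Request:
arm_command --commands '[{"dx":0,"dy":0.001,"dz":0,"wx":0,"wy":0,"wz":0,"claw":0},{"dx":0,"dy":0.0015,"dz":0,"wx":0,"wy":0,"wz":0,"claw":0},{"dx":0,"dy":0.0015,"dz":0,"wx":0,"wy":0,"wz":0,"claw":0}]'

```text
time_s: 8.78
tool_pos: [510.5, 37.7, 141.0]
ee_rot: [-1.248, 1.14, -1.142]
ft_force: [-11.8, 0.8, 18.0]
finger_gap: 14.7
```

Request:
arm_command --commands '[{"dx":0,"dy":0,"dz":0,"wx":0,"wy":0,"wz":0,"claw":0},{"dx":0,"dy":0,"dz":0,"wx":0,"wy":0,"wz":0,"claw":0.15},{"dx":0,"dy":0,"dz":0,"wx":0,"wy":0,"wz":0,"claw":0.35},{"dx":0,"dy":0,"dz":0,"wx":0,"wy":0,"wz":0,"claw":0.35},{"dx":0,"dy":0,"dz":0,"wx":0,"wy":0,"wz":0,"claw":0.35},{"dx":0,"dy":-0.04,"dz":0,"wx":0,"wy":0,"wz":0,"claw":0.35},{"dx":0,"dy":-0.07,"dz":0,"wx":0,"wy":0,"wz":0,"claw":0.35},{"dx":0,"dy":-0.07,"dz":0,"wx":0,"wy":0,"wz":0,"claw":0.35}]'

```text
time_s: 9.78
tool_pos: [510.9, 37.5, 213.1]
ee_rot: [-1.245, 1.137, -1.144]
ft_force: [0.1, -0.8, -0.5]
finger_gap: 29.9
```

```bash
python3 - <<'E'
from h import *
s=arm.sense()
d=np.array([.0921,-.9957]); n=np.array([.9957,.0921]); B=np.array([506.7,41.5])
im=imaging.camera('wrist'); cv2.imwrite('pics/w6.png',im)
for q,z in [('main_grip',84),('rear_handle',84),('heatsink',82),('tray',50)]:
    for r in models.landmark_of('wrist',q)[:1]:
        p=at_z('wrist',r['at'],z,s)[:2]; print(q,round(r['conf'],2),p.round(1),'bed',((p-B)@d).round(1),((p-B)@n).round(1))
print(s['ft_force'],s['tool_pos'])
# expected handle: grip-104 along d, tcp was at 4.1,3.3
h=B+(4.1-104)*d+1.5*n; print('handle exp',h)
goto(np.r_[h,205],d);goto(np.r_[h,140],d)
E
```

```text
main_grip 0.76 [506.8  36.4] bed 5.0 -0.4
rear_handle 0.55 [496.9 138.7] bed -97.7 -0.8
heatsink 0.55 [512.4 -11.9] bed 53.7 0.7
tray 0.92 [504.9  63.5] bed -22.1 0.2
[ 0.05578788 -0.84756584 -0.49097446] [510.93504545  37.54613218 213.10652531]
handle exp [498.99276 141.10858]
move d [-0.1041  0.0051 -0.0014] w [-0.0013 -0.0006 -0.0015] deg 0.1
move d [-0.104   0.0701 -0.0015] w [-0.0013 -0.0006 -0.0015] deg 0.1
```

View pics/w6.png

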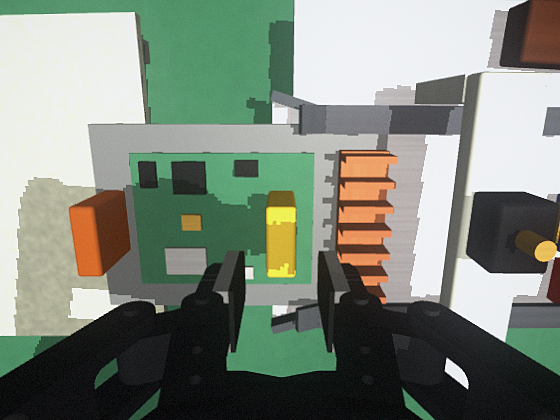

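Request:
arm_command --commands '[{"dx":-0.05,"dy":0,"dz":-0.003,"wx":0,"wy":0,"wz":0,"claw":0.35},{"dx":-0.104,"dy":0,"dz":-0.003,"wx":0,"wy":0,"wz":0,"claw":0.35},{"dx":-0.104,"dy":0.02,"dz":-0.003,"wx":0,"wy":0,"wz":0,"claw":0.35},{"dx":-0.104,"dy":0.06,"dz":-0.003,"wx":0,"wy":0,"wz":0,"claw":0.35},{"dx":-0.104,"dy":0.071,"dz":-0.003,"wx":0,"wy":0,"wz":0,"claw":0.35},{"dx":-0.104,"dy":0.071,"dz":-0.003,"wx":0,"wy":0,"wz":0,"claw":0.35}]'

```text
time_s: 10.78
tool_pos: [497.5, 140.8, 138.9]
ee_rot: [-1.25, 1.142, -1.141]
ft_force: [-0.2, -0.2, -0.4]
finger_gap: 30.0
```

Request:
arm_command --commands '[{"dx":0,"dy":0,"dz":0,"wx":0,"wy":0,"wz":0,"claw":0},{"dx":0,"dy":0,"dz":0,"wx":0,"wy":0,"wz":0,"claw":0},{"dx":0,"dy":0,"dz":0,"wx":0,"wy":0,"wz":0,"claw":0},{"dx":0,"dy":0,"dz":0,"wx":0,"wy":0,"wz":0,"claw":0}]' --force 60

```text
time_s: 11.28
tool_pos: [498.0, 140.9, 140.2]
ee_rot: [-1.248, 1.141, -1.142]
ft_force: [-2.2, -0.6, 6.7]
finger_gap: 12.9
```

```bash
python3 - <<'E'
from h import *
s=arm.sense();print(s['tool_pos'],s['ft_force'],s['torque'])
d=np.array([.0921,-.9957]); n=np.array([.9957,.0921]); B=np.array([506.7,41.5])
p=np.array(s['tool_pos'])[:2]-B; print('tcp',p@d,p@n)
goto(np.r_[B+22*d+(p@n)*n,s['tool_pos'][2]],d)
im=imaging.camera('wrist'); cv2.imwrite('pics/w7.png',im)
E
```

```text
[498.01875644 140.85173388 140.222959  ] [-2.15499075 -0.56618816  6.73841151] [-0.05255889  0.18265717 -0.04608002]
tcp -99.7240639528683 0.506380475215037
move d [ 1.217e-01 -2.000e-04  1.000e-04] w [-0.0022 -0.001  -0.0016] deg 0.2
```

View pics/w7.png

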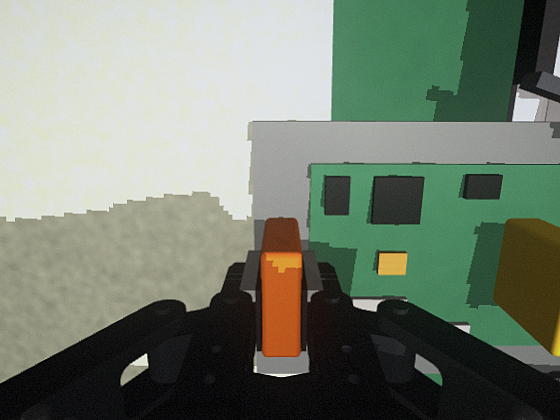

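Request:
arm_command --commands '[{"dx":0.012,"dy":0,"dz":0,"wx":0,"wy":0,"wz":0,"claw":0},{"dx":0.026,"dy":0,"dz":0,"wx":0,"wy":0,"wz":0,"claw":0},{"dx":0.04,"dy":0,"dz":0,"wx":0,"wy":0,"wz":0,"claw":0},{"dx":0.05,"dy":0,"dz":0,"wx":0,"wy":0,"wz":0,"claw":0},{"dx":0.05,"dy":0,"dz":0,"wx":0,"wy":0,"wz":0,"claw":0}]'

```text
time_s: 11.95
tool_pos: [502.8, 89.9, 140.2]
ee_rot: [-1.248, 1.141, -1.143]
ft_force: [0.1, -4.1, 1.0]
finger_gap: 13.0
```

Request:
arm_command --commands '[{"dx":0.012,"dy":0,"dz":0,"wx":0,"wy":0,"wz":0,"claw":0},{"dx":0.025,"dy":0,"dz":0,"wx":0,"wy":0,"wz":0,"claw":0},{"dx":0.037,"dy":0,"dz":0,"wx":0,"wy":0,"wz":0,"claw":0},{"dx":0.045,"dy":0,"dz":0,"wx":0,"wy":0,"wz":0,"claw":0},{"dx":0.045,"dy":0,"dz":0,"wx":0,"wy":0,"wz":0,"claw":0}]'

```text
time_s: 12.58
tool_pos: [506.9, 44.0, 140.2]
ee_rot: [-1.249, 1.141, -1.144]
ft_force: [0.2, -3.3, 0.7]
finger_gap: 13.0
```

```bash
python3 - <<'E'
from h import *
s=arm.sense();print(s['tool_pos'],s['ft_force'],s['torque'])
d=np.array([.0921,-.9957]); n=np.array([.9957,.0921]); B=np.array([506.7,41.5])
p=np.array(s['tool_pos'])[:2]-B; print('tcp',p@d,p@n)
im=imaging.camera('wrist'); cv2.imwrite('pics/w8.png',im)
E
```

```text
[506.94695946  44.02702919 140.21212546] [ 0.15098499 -3.32413371  0.69645994] [-0.68323059  0.03554845 -0.04779383]
tcp -2.4934179959526332 0.4786369241086541
```

View pics/w8.png

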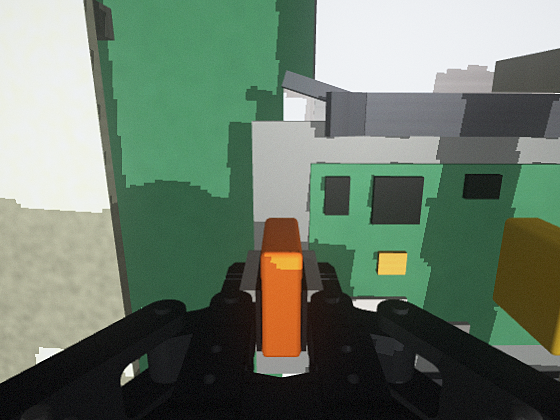

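Request:
arm_command --commands '[{"dx":0.006,"dy":0,"dz":0,"wx":0,"wy":0,"wz":0,"claw":0},{"dx":0.012,"dy":0,"dz":0,"wx":0,"wy":0,"wz":0,"claw":0},{"dx":0.016,"dy":0,"dz":0,"wx":0,"wy":0,"wz":0,"claw":0},{"dx":0.019,"dy":0,"dz":0,"wx":0,"wy":0,"wz":0,"claw":0},{"dx":0.021,"dy":0,"dz":0,"wx":0,"wy":0,"wz":0,"claw":0},{"dx":0.021,"dy":0,"dz":0,"wx":0,"wy":0,"wz":0,"claw":0}]'

```text
time_s: 13.38
tool_pos: [508.8, 23.6, 140.2]
ee_rot: [-1.248, 1.141, -1.144]
ft_force: [-1.0, 6.6, 1.1]
finger_gap: 13.0
```

Request:
arm_command --commands '[{"dx":0.001,"dy":0,"dz":0,"wx":0,"wy":0,"wz":0,"claw":0},{"dx":0.002,"dy":0,"dz":0,"wx":0,"wy":0,"wz":0,"claw":0}]'

```text
time_s: 13.62
tool_pos: [508.9, 22.1, 140.2]
ee_rot: [-1.248, 1.142, -1.143]
ft_force: [0.7, 9.9, 1.6]
finger_gap: 13.0
```

Request:
arm_command --commands '[{"dx":0.0015,"dy":0,"dz":0,"wx":0,"wy":0,"wz":0,"claw":0},{"dx":0.0025,"dy":0,"dz":0,"wx":0,"wy":0,"wz":0,"claw":0}]'

```text
time_s: 13.88
tool_pos: [509.2, 20.3, 140.3]
ee_rot: [-1.246, 1.142, -1.142]
ft_force: [0.5, 19.3, 2.8]
finger_gap: 13.3
```

Request:
arm_command --commands '[{"dx":0.001,"dy":0,"dz":0,"wx":0,"wy":0,"wz":0,"claw":0},{"dx":0.002,"dy":0,"dz":0,"wx":0,"wy":0,"wz":0,"claw":0}]'

```text
time_s: 14.12
tool_pos: [509.4, 20.0, 140.5]
ee_rot: [-1.244, 1.144, -1.14]
ft_force: [-1.5, 29.4, 5.4]
finger_gap: 13.0
```

Request:
arm_command --commands '[{"dx":0.0015,"dy":0,"dz":0,"wx":0,"wy":0,"wz":0,"claw":0},{"dx":0.002,"dy":0,"dz":0,"wx":0,"wy":0,"wz":0,"claw":0},{"dx":0.002,"dy":0,"dz":0,"wx":0,"wy":0,"wz":0,"claw":0}]'

```text
time_s: 14.5
tool_pos: [509.4, 19.8, 140.8]
ee_rot: [-1.242, 1.145, -1.137]
ft_force: [-2.5, 25.5, 5.9]
finger_gap: 13.3
```

```bash
python3 - <<'E'
from h import *
for c in ('scene','top'):
    im=imaging.camera(c); cv2.imwrite(f'pics/{c}9.png',im)
a=cv2.imread('pics/scene9.png')[190:310,200:330]; b=cv2.imread('pics/top9.png')[130:230,260:380]
a=cv2.resize(a,(390,360),interpolation=cv2.INTER_CUBIC); b=cv2.resize(b,(400,360),interpolation=cv2.INTER_CUBIC)
cv2.imwrite('pics/c9.png',np.hstack([a,b]))
E
```

View pics/c9.png

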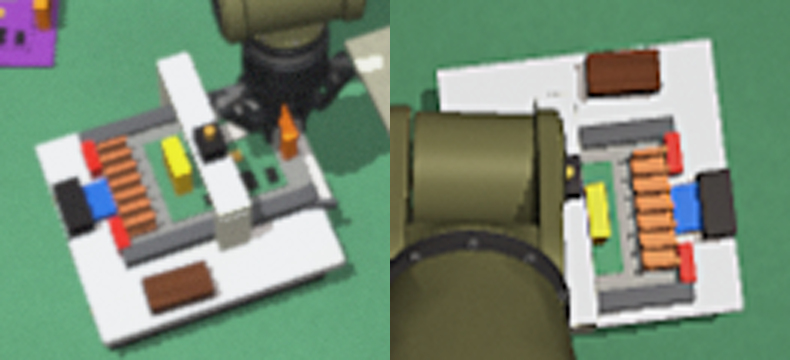

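Both views show the tray's leading edge at the red stops with the connector pushed in. The force plateaued with no further travel, so I release and retreat.

Request:
arm_command --commands '[{"dx":0,"dy":0,"dz":0,"wx":0,"wy":0,"wz":0,"claw":0.1},{"dx":0,"dy":0,"dz":0,"wx":0,"wy":0,"wz":0,"claw":0.35},{"dx":0,"dy":0,"dz":0,"wx":0,"wy":0,"wz":0,"claw":0.35},{"dx":0,"dy":0,"dz":0,"wx":0,"wy":0,"wz":0,"claw":0.35},{"dx":0,"dy":-0.03,"dz":0,"wx":0,"wy":0,"wz":0,"claw":0.35},{"dx":0,"dy":-0.08,"dz":0,"wx":0,"wy":0,"wz":0,"claw":0.35},{"dx":-0.04,"dy":-0.13,"dz":0,"wx":0,"wy":0,"wz":0,"claw":0.35},{"dx":-0.08,"dy":-0.16,"dz":0,"wx":0,"wy":0,"wz":0,"claw":0.35}]'

```text
time_s: 15.6
tool_pos: [501.8, 98.6, 304.0]
ee_rot: [-1.239, 1.144, -1.139]
ft_force: [-0.5, 0.3, -0.3]
finger_gap: 29.7
```

Request:
arm_command --commands '[{"dx":0.03,"dy":-0.04,"dz":-0.03,"wx":0,"wy":0,"wz":0,"claw":0.35},{"dx":0.08,"dy":-0.06,"dz":-0.02,"wx":0,"wy":0,"wz":0,"claw":0.35},{"dx":0.08,"dy":-0.06,"dz":-0.02,"wx":0,"wy":0,"wz":0,"claw":0.35},{"dx":0.08,"dy":-0.06,"dz":-0.02,"wx":0,"wy":0,"wz":0,"claw":0.35}]'

```text
time_s: 16.1
tool_pos: [488.6, 16.6, 362.6]
ee_rot: [-1.239, 1.145, -1.139]
ft_force: [-0.9, -0.7, -0.5]
finger_gap: 29.6
```

```bash
python3 - <<'E'
from h import *
s=arm.sense();print(s['tool_pos'])
d=np.array([.0921,-.9957]); n=np.array([.9957,.0921]); B=np.array([506.7,41.5])
im=imaging.camera('wrist'); cv2.imwrite('pics/w10.png',im)
for q,z in [('main_grip',84),('rear_handle',84),('heatsink',82),('tray',50),('tray_tail',50),('attenuator',50),('cal_box',50)]:
    for r in models.landmark_of('wrist',q)[:2]:
        p=at_z('wrist',r['at'],z,s)[:2]; print(q,round(r['conf'],2),p.round(1),'bed',((p-B)@d).round(1),((p-B)@n).round(1))
E
```

```text
[488.57669802  16.59293818 362.64198173]
main_grip 0.64 [519.  -84.9] bed 126.9 0.6
rear_handle 0.75 [509.  18.] bed 23.6 0.2
rear_handle 0.56 [520.9 -49. ] bed 91.5 5.8
heatsink 0.9 [ 524.  -132.5] bed 174.9 1.2
tray 0.77 [516.6 -59.1] bed 101.1 0.6
tray 0.63 [ 290.1 -206. ] bed 226.5 -238.5
tray_tail 0.83 [511.4  32.9] bed 9.0 3.9
attenuator 0.79 [586.8 297.2] bed -247.2 103.3
cal_box 0.77 [ 628.2 -114.9] bed 167.0 106.6
cal_box 0.27 [511.   40.5] bed 1.3 4.2
```

```bash
python3 - <<'E'
from h import *
for c,(y,x) in {'scene':(slice(235,270),slice(232,262)),'top':(slice(170,207),slice(318,345))}.items():
    a=cv2.cvtColor(cv2.imread(f'pics/{c}9.png'),6)[y,x].astype('f4'); im=imaging.camera(c)
    b=cv2.cvtColor(im,6)[y,x].astype('f4'); print(c,cv2.phaseCorrelate(a,b),abs(a-b).mean())
E
```

```text
scene ((0.0669153583938833, -0.1058398965829177), 0.9965390334526698) 2.704762
top ((0.9366550643344151, -0.21293103061627505), 0.7689157119503728) 14.161161
```

```bash
python3 -c "
from h import *
print(ticket.sign_off())"
```

```text
the job is handed in; nothing more can be done
None
```

The tray is home against the red stops with the blue connector pushed in, and I handed the job in after about 16 s of the 56 s allowed.

- **Crossing the gap:** I lifted the tray by the yellow grip, at most 4 mm, and carried it across until its nose was under the rail lips. I set it down with the tail about 30 mm on the stand and let go.
- **Pushing home:** I gripped the orange handle and slid the tray under the bridge. The push force rose to about 25–29 N and the tray stopped moving, with the handle at bed x ≈ 22 mm, where it should be when home. Then I released and moved the arm clear.

**Last checks:**
- **Tray position:** the wrist camera put the tray origin at bed x ≈ 101 mm, y ≈ 0.6 mm (home is 100, 0). The yellow grip (127 mm) and heatsink (175 mm) agree to about 1 mm. The tray-tail point was weaker: y was 4 mm off the middle line.
- **Bystanders:** the attenuator and wooden box were within about 4 mm of where I first measured them, which is within measurement error. I did not re-measure the other bystanders.
- **Movement on release:** comparing pictures from before and after, the scene camera showed no shift (0.1 px). The top camera disagreed, showing about 0.9 px towards the stops with a weak match. I put that down to the arm's shadow changing, since the stops are hard.
- **Final view:** I did not look at the last wrist picture because the 12-picture limit was reached.
- **Connector:** I judged its depth from the pictures and the hard stop, and did not measure it directly.

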